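# Index the hand-setting press over the watch

## Robot

A 6-joint arm with a two-finger parallel gripper is mounted at the origin on the work surface. World frame = base frame: x ahead of the robot, y to its left, z up, the work surface at z = 0. Lengths are in m, angles in rad, forces in N, time in s.
With the tool pointing down it reaches from about 0.35 to 0.975 m from the base axis. Payload 4.9 kg.
Tool frame: the origin (TCP) lies at the very end of the fingers, on their centre line; the grasp point (between the pads) lies pinch_z behind it (pinch_z is the distance from the TCP to the grasp point, in m); z points along the fingers, y is the line along which they close (so a half turn about z gives the same grasp; the last joint's range is limited). The gripper opens to 85 mm and grips with 20 to 120 N. Pads are 22 mm wide; open, the fingers measure 114 mm over their backs; the gripper's body (76 mm by 85 mm) begins 54 mm behind the grasp point. The pads swing forward as they close: fully open they stand 13 mm farther back than shut.
Start: joints at [1.027, 0.053, 1.613, -0, 1.476, -0.119], TCP at [0.258, 0.569, 0.231] pointing down, gripper open.
Joint ranges: [-3.01, 3.01], [-1.01, 2.22], [0.06, 2.58], [-1.02, 4.17], [0.09, 2.62], [-3.14, 3.14]. Speed limits (rad/s): [2.57, 2.57, 3.14, 3.14, 3.14, 3.14].

## Interface

Orientations are given as a unit quaternion [w, x, y, z].
In Python, from cell import * gives the robot as it stands.
- The arm moves only by the tool move_arm, never from a script. Its argument "targets" is a list of rows, each an object of numbers: "tx", "ty", "tz": the shift along the tool's x, y, z as a fraction of full scale; "wx", "wy", "wz": the turn, a rotation vector about the tool's x, y, z as a fraction of full scale; "jaw": the opening, from -1 (shut) to 1 (fully open). In form: [{"tx": .., "ty": .., "tz": .., "wx": .., "wy": .., "wz": .., "jaw": ..}, ...]. A call has 1 to 10 rows; each row is the pose to reach, as a shift and turn from the pose commanded when the call began, along the tool's axes at that moment, turning the shorter way round; what a row does not reach only later rows make up. Full scale, the value 1, is 60 cm for a shift and 360 degrees for a turn. A row lasts 1/8 s, in which the tool goes at most 62.5 mm and 10.7 degrees, less where a joint would pass 70% of its speed; a pose out of reach is approached as far as the arm can. A call with a number of a shift or a turn outside -1 to 1 is refused whole. A call with a gripper value outside its range is refused whole. The fingers move at their own pace and stop on an object; the grip force is fixed at half the most. Time passes only in rows, so rows that repeat a pose let the fingers close. It gives the time, the measured TCP pose, the force, the opening and the grip force at its end, in the units of the state.
- get_obs(): the state, without advancing time (a new reading comes with each control period).
- get_image(name): name is "side" or "top" or "wrist"; returns the picture (384x512x3 uint8, red, green, blue); there is no depth.
- calibration(name): a dict with "fov_y" (degrees; the focal length in pixels is half the picture's height over the tangent of half this angle, whatever the lens; pixels are square), "cx", "cy" (the principal point, pixels), "rvec" (rotation vector, rad) and "tvec" (3), from world to camera coordinates, as OpenCV has them; the wrist camera has in their place "mount" (4x4, takes a point from camera to tool coordinates, whose origin is the TCP and whose axes are the flange's). Camera axes: x right, y down, z forward; pixel columns grow to the right and rows downward; lengths in m; the calibration is good to about 2 mm. A picture is of the moment at which its call begins: read the wrist's pose just before it. calibration takes no time and is no camera call.
- job_done(): hands the job in; it is judged then, once.
The state is a dict: "clock": time; "joints": joint angles; "joint_velocities": joint speeds; "joint_efforts": joint torques, N m; "tcp_pos": TCP position; "ee_rot": TCP orientation; "wrist_force": force on the tool from outside, world axes, zero at the start; "ft_torque": the same for the moment, N m; "finger_gap": opening from 0.0 (shut) to 1.0 (fully open); "grasp_force": force on a finger pad.
Only numpy, scipy, OpenCV 4.12 (cv2) and the standard library are available. Lean on these libraries where they do the work, as an engineer would, in place of code of your own. Each camera call takes 0.05 s, during which the arm holds its last target. There are 200 camera calls.

## Task

On the watchmaker's press with the blue knob, pull the sprung knob up, swing its arm round until the white plunger stands above the watch, and let the knob snap fully down into that notch. Do not disturb the watch, and leave the press with the red knob as it is.

Things in the scene. Friction and masses are not known exactly. Their poses are not given: they have to be found in the camera images.
- blue_knob (a point): Blue upright round knob, 38 mm diameter, 38 mm tall; point on its axis, 22 mm above its underside, 120 mm above the bench when down. Sprung: about 5.5 N to start it up, 8 N at 13 mm; the stop is at 18 mm. Raised 9 mm or more it is clear of the notch teeth and turns easily about the vertical; let go within 8 degrees of a notch it snaps down into it by itself. z up.
- blue_plunger (a point): Foot of the white plunger at the end of the arm fixed to the blue knob, 75 mm from the knob's axis, 48 mm above the bench when down. Arm: steel, 10 mm thick, its top 91 mm up; the plunger's collar reaches 95 mm, so keep fingertips above that at the knob. Three notches, 60 degrees apart (4 degrees of play), one above each black pad of the fixed round base. The arm starts in the middle notch.
- watch: Steel watch head with a white dial, no strap, 42 mm diameter, 12 mm high, loose, dial up, on the left or the right pad of the blue-knob press, 75 mm from the knob's axis (a brown cushion of like size lies on the opposite pad). Origin at the centre of its underside, 24 mm above the bench, z up. With the knob down the plunger hangs 12 mm above it.
- red_plunger (a point): Plunger foot of a second press of the same kind and size, with a red knob and empty pads: the wrong press, its arm must stay as it is.
Not all that is in view belongs to the job. Leave any green look-alike of the part that bears blue_knob alone.

How it is judged:
By the outcome, as a careful person would: the job done as asked, in the order asked, and still so for the second after the job is handed in, with the robot touching nothing.
It also fails if it takes over 29 s, if anything falls off the work surface, if the arm or the gripper's body presses on something with over 40 N, if the wrist force passes 120 N, or if a joint passes its speed limit or range.

## Working session

There is one attempt and no reset: what is moved stays moved. The work goes in short steps, Python scripts to look and compute and a tool call to move; the robot and the scene stay as the last step left them, time stands still between calls to the robot, and variables do not carry over. Pictures are saved under pics/ and viewed, at most 10 in all, crops included, and the job is handed in when it is done.

Besides the shell and the picture viewer there is one more tool, called after ">>>" in YAML: its name, and indented under it one key for each argument. move_arm: Moves the arm, as the interface text tells. Its arguments: {"type":"object","properties":{"targets":{"type":"array"}},"required":["targets"]}

```bash
mkdir -p pics; ls
python3 - <<'E'
from cell import *
import cv2,numpy as np
o=get_obs();print({k:np.round(v,3) for k,v in o.items()})
for n in("top","side","wrist"):
    cv2.imwrite(f"pics/{n}0.png",get_image(n)[:,:,::-1]);print(n,calibration(n))
E
```

```text
pics
{'clock': np.float64(0.0), 'joints': array([ 1.027,  0.053,  1.614, -0.   ,  1.476, -0.119]), 'joint_velocities': array([ 0.002,  0.   ,  0.   , -0.001, -0.001, -0.001]), 'joint_efforts': array([-1.0000e-03, -3.9367e+01, -3.7017e+01, -0.0000e+00,  7.0000e-03,
        0.0000e+00]), 'tcp_pos': array([0.257, 0.569, 0.23 ]), 'ee_rot': array([-0.   ,  0.211,  0.978, -0.001]), 'wrist_force': array([ 0.446, -0.029, -0.063]), 'ft_torque': array([ 0.016,  0.022, -0.   ]), 'grasp_force': np.float64(0.0), 'finger_gap': np.float64(1.001)}
top {'fov_y': 51.964473976159056, 'cx': 256.3686721068245, 'cy': 192.1337503161624, 'rvec': array([ 2.14637407, -2.1220138 ,  0.17801253]), 'tvec': array([0.05875377, 0.56882743, 0.96363361])}
side {'fov_y': 55.20036553175251, 'cx': 254.12986404784553, 'cy': 185.82026207170753, 'rvec': array([ 2.1182434 , -0.3093587 ,  0.19739704]), 'tvec': array([-0.51988148,  0.19923019,  0.86230494])}
wrist {'fov_y': 64.87050025179114, 'cx': 251.00529057364704, 'cy': 185.74012297070772, 'mount': array([[ 1.10823245e-04, -9.44508153e-01, -3.28487956e-01,
         8.44828965e-02],
       [ 9.99999973e-01,  3.76352015e-05,  2.29160571e-04,
         1.53111219e-04],
       [-2.04081318e-04, -3.28487972e-01,  9.44508131e-01,
        -1.42772179e-01],
       [ 0.00000000e+00,  0.00000000e+00,  0.00000000e+00,
         1.00000000e+00]])}
```

View pics/top0.png

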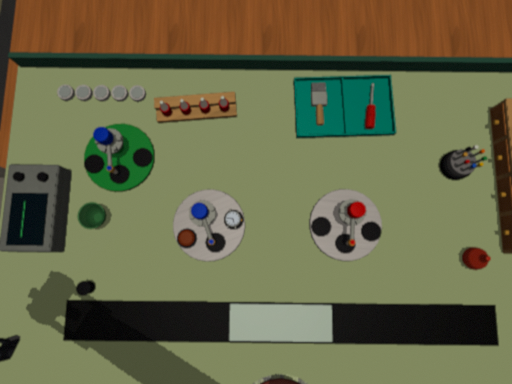

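View pics/side0.png

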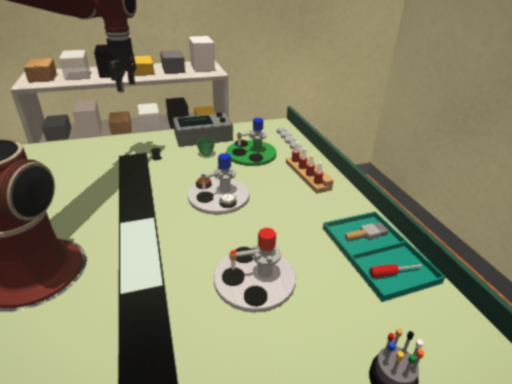

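The top view shows the right press on the white base: blue knob (200,211), arm pointing to the middle pad (212,242), watch (233,219), cushion (187,238). The red press is at (357,210), and the green look-alike is top left. The side view shows the blue knob at (224,160) and the watch at (228,200).

```bash
cat > h.py <<'E'
from cell import *
import cv2,numpy as np
from scipy.spatial.transform import Rotation as R
def cam(n,obs=None):
    c=calibration(n);f=192/np.tan(np.radians(c["fov_y"]/2))
    K=np.array([[f,0,c["cx"]],[0,f,c["cy"]],[0,0,1]])
    if n=="wrist":
        q=obs["ee_rot"];T=np.eye(4);T[:3,:3]=R.from_quat([*q[1:],q[0]]).as_matrix();T[:3,3]=obs["tcp_pos"]
        W=np.linalg.inv(T@c["mount"]);return K,W[:3,:3],W[:3,3]
    return K,cv2.Rodrigues(c["rvec"])[0],np.array(c["tvec"])
def plane(C,uv,z):
    K,r,t=C;o=-r.T@t;d=r.T@np.linalg.inv(K)@[*uv,1];return o+d*(z-o[2])/d[2]
def tri(C1,a,C2,b):
    P=[C[0]@np.c_[C[1],C[2]] for C in(C1,C2)]
    X=cv2.triangulatePoints(*P,np.float64(a).reshape(2,1),np.float64(b).reshape(2,1)).ravel();return X[:3]/X[3]
def proj(C,X):
    p=C[0]@(C[1]@X+C[2]);return p[:2]/p[2]
def blobs(im,kind,amin=15):
    h=cv2.cvtColor(im,cv2.COLOR_RGB2HSV);H,S,V=cv2.split(h)
    m={"blue":(H>108)&(H<130)&(S>130)&(V>60),"white":(S<45)&(V>170)}[kind].astype(np.uint8)
    n,_,s,c=cv2.connectedComponentsWithStats(m)
    return [(np.round(c[i],1),s[i]) for i in range(1,n) if s[i][4]>=amin]
E
python3 - <<'E'
from h import *
T=cv2.imread("pics/top0.png")[:,:,::-1];S=cv2.imread("pics/side0.png")[:,:,::-1]
for k in("blue","white"):
    print(k,"top",[(b[0],b[1][4]) for b in blobs(T,k,4) if b[0][1]<280 and b[0][1]>90]);print("side",[(b[0],b[1][4]) for b in blobs(S,k,4) if 100<b[0][1]<260])
a=cv2.resize(T[185:270,165:255],None,fx=5,fy=5,interpolation=2);b=cv2.resize(S[145:220,180:260],None,fx=5,fy=5,interpolation=2)
b=cv2.copyMakeBorder(b,0,a.shape[0]-b.shape[0],0,0,0)
cv2.imwrite("pics/c1.png",cv2.resize(np.hstack([a,b]),None,fx=.9,fy=.9)[:,:,::-1])
CT=cam("top");CS=cam("side")
print(tri(CT,(200,211),CS,(224,160)),plane(CT,(233,219),.036),plane(CS,(228,200),.036),plane(CT,(211,242),.09))
E
```

```text
blue top [(array([101.1, 134.3]), np.int32(187)), (array([473.5, 164.9]), np.int32(15)), (array([108.5, 167.5]), np.int32(12)), (array([199.2, 210.6]), np.int32(206)), (array([210.7, 241.2]), np.int32(12))]
side [(array([257.5, 123.5]), np.int32(89)), (array([224.1, 160.5]), np.int32(144))]
white top [(array([233.6, 216.6]), np.int32(44)), (array([229.5, 220.5]), np.int32(12))]
side [(array([147.6, 108.7]), np.int32(214)), (array([288.9, 135.9]), np.int32(138)), (array([249.4, 131.4]), np.int32(5)), (array([264. , 133.2]), np.int32(9)), (array([301.2, 148.2]), np.int32(19)), (array([233.1, 170.8]), np.int32(15)), (array([210.8, 173.3]), np.int32(9)), (array([219.5, 195. ]), np.int32(905)), (array([225. , 176.5]), np.int32(6)), (array([139.1, 255.7]), np.int32(2574)), (array([370.5, 228.5]), np.int32(96)), (array([254. , 245.5]), np.int32(6)), (array([247.6, 251.6]), np.int32(28)), (array([257. , 254.2]), np.int32(4))]
[0.5094279  0.19767872 0.11996237] [0.49944855 0.12443924 0.036     ] [0.49876179 0.11013348 0.036     ] [0.43806877 0.17294687 0.09      ]
```

View pics/c1.png

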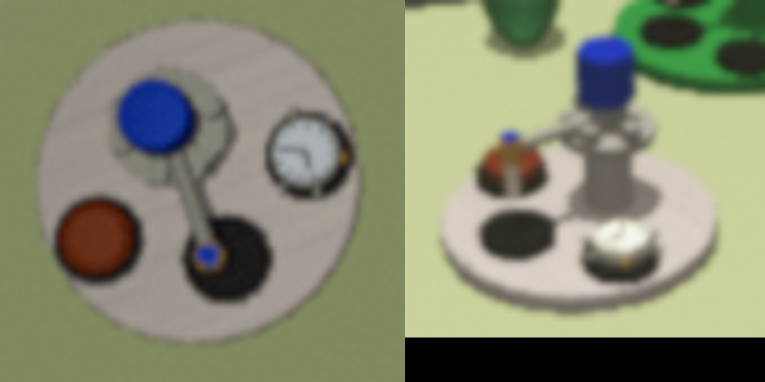

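The close crop confirms it: watch centre at about (233,219) in top and (228,198) in side, with the arm over the middle pad. Next I refine these and work out the approach.

Run:
```python
from h import *
import cell
print([n for n in dir(cell) if not n.startswith('_')],getattr(cell,'pinch_z',None))
CT=cam("top");CS=cam("side")
k=tri(CT,(199.4,210.8),CS,(224.1,160.3));print("knob",k)
# top face in both: top-view disc ~z .136
print("kn top face",plane(CT,(199.6,210.8),.136), "watch tri",tri(CT,(233.3,218.8),CS,(227.8,197.6)),"plunger",tri(CT,(210.7,241.2),CS,((510-405)/4.5+180,137/4.5+145)))
o=get_obs();q=o["ee_rot"];Rm=R.from_quat([*q[1:],q[0]]).as_matrix()
d=np.array([.509,.197,.20])-o["tcp_pos"];print(Rm.T@d/.6)
```

```text
['Unreachable', 'calibration', 'get_image', 'get_obs', 'job_done', 'pinch_z'] 0.0187
knob [0.51010827 0.19940678 0.11796042]
kn top face [0.50780177 0.19633113 0.136     ] watch tri [0.50070076 0.12363216 0.03509091] plunger [0.44072335 0.17348419 0.09126073]
[-0.63773304 -0.39197713  0.05105264]
```

>>> move_arm:
  targets:
    - {"tx": -0.1,"ty": -0.06,"tz": 0}
    - {"tx": -0.18,"ty": -0.11,"tz": 0}
    - {"tx": -0.26,"ty": -0.16,"tz": 0}
    - {"tx": -0.34,"ty": -0.21,"tz": 0}
    - {"tx": -0.42,"ty": -0.26,"tz": 0}
    - {"tx": -0.5,"ty": -0.31,"tz": 0.02}
    - {"tx": -0.57,"ty": -0.35,"tz": 0.04}
    - {"tx": -0.638,"ty": -0.392,"tz": 0.05}
    - {"tx": -0.638,"ty": -0.392,"tz": 0.05}
    - {"tx": -0.638,"ty": -0.392,"tz": 0.05}

```text
invalid input at $.targets[0]: expected keys tx, ty, tz, wx, wy, wz, jaw
```

Run:
```python
from h import *
o=get_obs();im=get_image("wrist");cv2.imwrite("pics/w1.png",im[:,:,::-1])
print({k:np.round(o[k],4) for k in("clock","tcp_pos","ee_rot","joints","wrist_force")})
C=cam("wrist",o)
for c,s in blobs(im,"blue"): print(c,s,plane(C,c,.125),plane(C,c,.136),plane(C,c,.095))
```

```text
{'clock': np.float64(0.15), 'tcp_pos': array([0.2573, 0.569 , 0.2303]), 'ee_rot': array([-3.000e-04,  2.108e-01,  9.775e-01, -8.000e-04]), 'joints': array([ 1.027 ,  0.0532,  1.614 ,  0.    ,  1.476 , -0.119 ]), 'wrist_force': array([ 0.0956, -0.6917, -0.2221])}
```

View pics/w1.png

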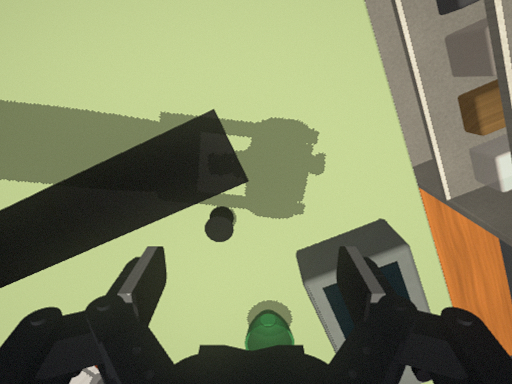

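The call was refused because every row needs all the keys, so the arm has not moved; the picture shows only the fingers, the oscilloscope and the cup.

>>> move_arm:
  targets:
    - {"tx": -0.1,"ty": -0.06,"tz": 0,"wx": 0,"wy": 0,"wz": 0,"jaw": 1}
    - {"tx": -0.18,"ty": -0.11,"tz": 0,"wx": 0,"wy": 0,"wz": 0,"jaw": 1}
    - {"tx": -0.26,"ty": -0.16,"tz": 0,"wx": 0,"wy": 0,"wz": 0,"jaw": 1}
    - {"tx": -0.34,"ty": -0.21,"tz": 0,"wx": 0,"wy": 0,"wz": 0,"jaw": 1}
    - {"tx": -0.42,"ty": -0.26,"tz": 0,"wx": 0,"wy": 0,"wz": 0,"jaw": 1}
    - {"tx": -0.5,"ty": -0.31,"tz": 0.02,"wx": 0,"wy": 0,"wz": 0,"jaw": 1}
    - {"tx": -0.57,"ty": -0.35,"tz": 0.04,"wx": 0,"wy": 0,"wz": 0,"jaw": 1}
    - {"tx": -0.638,"ty": -0.392,"tz": 0.05,"wx": 0,"wy": 0,"wz": 0,"jaw": 1}
    - {"tx": -0.638,"ty": -0.392,"tz": 0.05,"wx": 0,"wy": 0,"wz": 0,"jaw": 1}
    - {"tx": -0.638,"ty": -0.392,"tz": 0.05,"wx": 0,"wy": 0,"wz": 0,"jaw": 1}

```text
clock: 1.45
tcp_pos: [0.5092, 0.1976, 0.2012]
ee_rot: [-0.0, 0.211, 0.977, 0.0]
wrist_force: [0.5, -0.4, -0.3]
finger_gap: 0.998
grasp_force: 0.0
```

Run:
```python
from h import *
o=get_obs();im=get_image("wrist");cv2.imwrite("pics/w2.png",im[:,:,::-1])
print({k:np.round(o[k],4) for k in("clock","tcp_pos","ee_rot","joints","wrist_force")})
C=cam("wrist",o)
for c,s in blobs(im,"blue"): print(c,s,plane(C,c,.125),plane(C,c,.136),plane(C,c,.095))
```

```text
{'clock': np.float64(1.45), 'tcp_pos': array([0.5092, 0.1976, 0.2012]), 'ee_rot': array([-3.000e-04,  2.110e-01,  9.775e-01,  1.000e-04]), 'joints': array([ 2.3360e-01, -1.1530e-01,  1.8278e+00,  5.0000e-04,  1.4296e+00,
       -9.1210e-01]), 'wrist_force': array([ 0.4619, -0.4329, -0.3172])}
[187.7 121.1] [181 114  14  15 155] [0.43843772 0.18019053 0.125     ] [0.4381314 0.1828186 0.136    ] [0.43927314 0.17302309 0.095     ]
[252.6 194. ] [ 228  165   51   58 2305] [0.50828532 0.1995621  0.125     ] [0.50447084 0.20121721 0.136     ] [0.51868845 0.19504818 0.095     ]
```

View pics/w2.png

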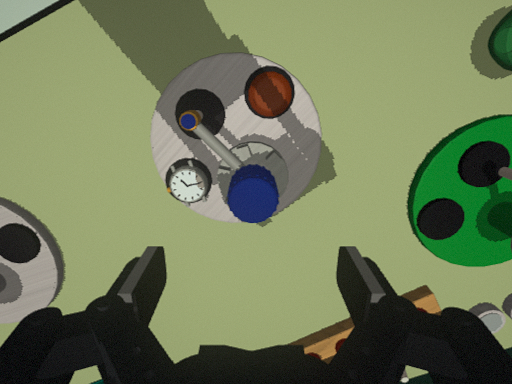

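The wrist view shows the blue knob at (253,194), plunger tip (188,121), watch (188,183) and cushion (270,92). I check the angles, including the cushion pad as a reference.

Run:
```python
from h import *
k=np.array([.509,.1992])
C=cam("wrist",get_obs());T=cam("top")
for n,c,uv,z in(("watch",C,(188,184),.036),("watchT",T,(233.3,218.8),.036),("cush w",C,(270,91.5),.034),("cushT",T,(187,237.8),.034),("plW",C,(187.7,121.1),.095),("plT",T,(210.7,241.2),.095),("midpadW",C,(200,112.5),.024),("midpadT",T,(228/4.5+165,258/4.5+185),.024)):
    p=plane(c,uv,z)[:2];v=p-k;print(n,p.round(4),np.linalg.norm(v).round(4),np.degrees(np.arctan2(v[1],v[0])).round(1))
o=get_obs();q=o["ee_rot"];Rm=R.from_quat([*q[1:],q[0]]).as_matrix()
print(Rm.T@(np.array([*k,.102])-o["tcp_pos"])/.6)
```

```text
watch [0.5001 0.1279] 0.0718 -97.2
watchT [0.5    0.1237] 0.0761 -96.8
cush w [0.4489 0.2459] 0.0761 142.1
cushT [0.4502 0.2409] 0.0721 144.7
plW [0.4392 0.1734] 0.0744 -159.7
plT [0.4398 0.1732] 0.074 -159.4
midpadW [0.4388 0.1722] 0.0753 -159.0
midpadT [0.44   0.1685] 0.0756 -156.0
[0.00080769 0.00166301 0.16567026]
```

>>> move_arm:
  targets:
    - {"tx": 0.001,"ty": 0.001,"tz": 0.06,"wx": 0,"wy": 0,"wz": 0,"jaw": 1}
    - {"tx": 0.001,"ty": 0.001,"tz": 0.11,"wx": 0,"wy": 0,"wz": 0,"jaw": 1}
    - {"tx": 0.001,"ty": 0.001,"tz": 0.145,"wx": 0,"wy": 0,"wz": 0,"jaw": 1}
    - {"tx": 0.001,"ty": 0.001,"tz": 0.165,"wx": 0,"wy": 0,"wz": 0,"jaw": 1}
    - {"tx": 0.001,"ty": 0.001,"tz": 0.165,"wx": 0,"wy": 0,"wz": 0,"jaw": 0.3}
    - {"tx": 0.001,"ty": 0.001,"tz": 0.165,"wx": 0,"wy": 0,"wz": 0,"jaw": 0.1}
    - {"tx": 0.001,"ty": 0.001,"tz": 0.165,"wx": 0,"wy": 0,"wz": 0,"jaw": 0.1}

```text
clock: 2.38
tcp_pos: [0.5099, 0.1984, 0.1036]
ee_rot: [0.001, 0.211, 0.978, 0.0]
wrist_force: [-0.2, 0.5, -0.4]
finger_gap: 0.551
grasp_force: 0.0
```

Run:
```python
from h import *
o=get_obs();im=get_image("wrist");cv2.imwrite("pics/w3.png",im[:,:,::-1])
print({k:np.round(o[k],4) for k in("clock","tcp_pos","wrist_force","finger_gap","grasp_force")})
```

```text
{'clock': np.float64(2.375), 'tcp_pos': array([0.5099, 0.1984, 0.1036]), 'wrist_force': array([-0.2496,  0.5196, -0.3686]), 'finger_gap': np.float64(0.5513), 'grasp_force': np.float64(0.0)}
```

View pics/w3.png

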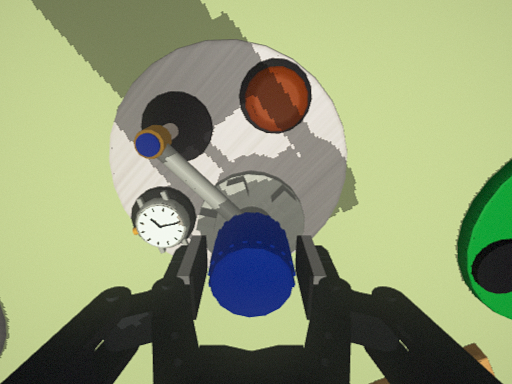

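The knob (251,270) sits centred between the pads (inner edges at about 207 and 297). Now I grip it.

>>> move_arm:
  targets:
    - {"tx": 0,"ty": 0,"tz": 0,"wx": 0,"wy": 0,"wz": 0,"jaw": -0.3}
    - {"tx": 0,"ty": 0,"tz": 0,"wx": 0,"wy": 0,"wz": 0,"jaw": -1}
    - {"tx": 0,"ty": 0,"tz": 0,"wx": 0,"wy": 0,"wz": 0,"jaw": -1}
    - {"tx": 0,"ty": 0,"tz": 0,"wx": 0,"wy": 0,"wz": 0,"jaw": -1}

```text
clock: 2.92
tcp_pos: [0.5098, 0.1984, 0.1034]
ee_rot: [0.001, 0.211, 0.978, 0.0]
wrist_force: [-0.2, 0.7, 4.7]
finger_gap: 0.43
grasp_force: 60.0
```

>>> move_arm:
  targets:
    - {"tx": 0,"ty": 0,"tz": -0.008,"wx": 0,"wy": 0,"wz": 0,"jaw": -1}
    - {"tx": 0,"ty": 0,"tz": -0.016,"wx": 0,"wy": 0,"wz": 0,"jaw": -1}
    - {"tx": 0,"ty": 0,"tz": -0.023,"wx": 0,"wy": 0,"wz": 0,"jaw": -1}
    - {"tx": 0,"ty": 0,"tz": -0.023,"wx": 0,"wy": 0,"wz": 0,"jaw": -1}
    - {"tx": 0,"ty": 0,"tz": -0.023,"wx": 0,"wy": 0,"wz": 0,"jaw": -1}

```text
clock: 3.55
tcp_pos: [0.5093, 0.1984, 0.1146]
ee_rot: [0.0, 0.211, 0.978, 0.001]
wrist_force: [6.2, 3.3, -6.6]
finger_gap: 0.426
grasp_force: 60.8
```

Run:
```python
from h import *
o=get_obs();im=get_image("side")
print({k:np.round(o[k],4) for k in("clock","tcp_pos","wrist_force","ft_torque","finger_gap","grasp_force")})
w=get_image("wrist");a=cv2.resize(im[135:235,170:290],(460,384),interpolation=2)
cv2.imwrite("pics/s2.png",cv2.resize(np.hstack([a,w]),None,fx=.8,fy=.8)[:,:,::-1])
```

```text
{'clock': np.float64(3.55), 'tcp_pos': array([0.5093, 0.1984, 0.1146]), 'wrist_force': array([ 6.2146,  3.3147, -6.6471]), 'ft_torque': array([ 0.6214, -1.037 ,  0.0303]), 'finger_gap': np.float64(0.4265), 'grasp_force': np.float64(60.7759)}
```

View pics/s2.png

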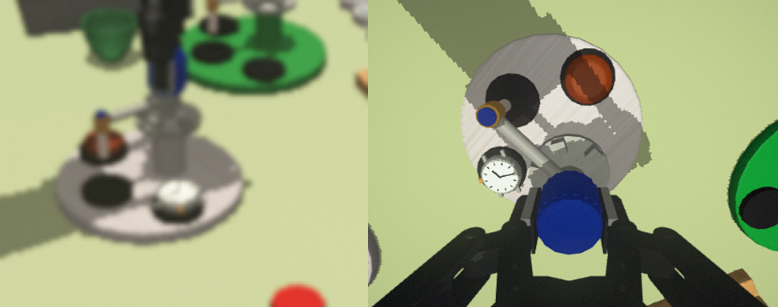

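The knob has risen with the gripper (TCP up 11 mm, about 7 N down on the tool) and the arm is still over the middle pad. I lift 2 mm more and start swinging toward the watch.

>>> move_arm:
  targets:
    - {"tx": 0,"ty": 0,"tz": -0.003,"wx": 0,"wy": 0,"wz": 0,"jaw": -1}
    - {"tx": 0,"ty": 0,"tz": -0.003,"wx": 0,"wy": 0,"wz": -0.01,"jaw": -1}
    - {"tx": 0,"ty": 0,"tz": -0.003,"wx": 0,"wy": 0,"wz": -0.025,"jaw": -1}
    - {"tx": 0,"ty": 0,"tz": -0.003,"wx": 0,"wy": 0,"wz": -0.04,"jaw": -1}
    - {"tx": 0,"ty": 0,"tz": -0.003,"wx": 0,"wy": 0,"wz": -0.055,"jaw": -1}
    - {"tx": 0,"ty": 0,"tz": -0.003,"wx": 0,"wy": 0,"wz": -0.07,"jaw": -1}
    - {"tx": 0,"ty": 0,"tz": -0.003,"wx": 0,"wy": 0,"wz": -0.07,"jaw": -1}

```text
clock: 4.53
tcp_pos: [0.5093, 0.1985, 0.1163]
ee_rot: [0.001, -0.008, 1.0, 0.001]
wrist_force: [6.2, 4.0, -7.8]
finger_gap: 0.424
grasp_force: 60.8
```

Run:
```python
from h import *
o=get_obs();im=get_image("top");w=get_image("wrist")
print({k:np.round(o[k],4) for k in("clock","tcp_pos","wrist_force","ft_torque","joints","finger_gap","grasp_force")})
k=np.array([.509,.1985])
for n,i,C in(("top",im,cam("top")),("w",w,cam("wrist",o))):
  for c,s in blobs(i,"blue",5):
    p=plane(C,c,.108);v=p[:2]-k
    if .05<np.linalg.norm(v)<.1: print(n,c,np.linalg.norm(v),np.degrees(np.arctan2(v[1],v[0])))
```

```text
{'clock': np.float64(4.525), 'tcp_pos': array([0.5093, 0.1985, 0.1163]), 'wrist_force': array([ 6.2013,  4.0314, -7.8455]), 'ft_torque': array([ 0.6216, -1.0778,  0.0966]), 'joints': array([ 2.3500e-01, -3.4800e-02,  1.8997e+00,  1.0000e-03,  1.2753e+00,
       -1.3514e+00]), 'finger_gap': np.float64(0.4243), 'grasp_force': np.float64(60.8057)}
top [221.8 233.5] 0.07350520241192951 -134.33024007458903
w [148. 146.] 0.07421485422579739 -134.5959197487528
```

The arm follows the turn without slipping, now at -134.5° with about 37° to go.

>>> move_arm:
  targets:
    - {"tx": 0,"ty": 0,"tz": 0,"wx": 0,"wy": 0,"wz": -0.015,"jaw": -1}
    - {"tx": 0,"ty": 0,"tz": 0,"wx": 0,"wy": 0,"wz": -0.03,"jaw": -1}
    - {"tx": 0,"ty": 0,"tz": 0,"wx": 0,"wy": 0,"wz": -0.045,"jaw": -1}
    - {"tx": 0,"ty": 0,"tz": 0,"wx": 0,"wy": 0,"wz": -0.06,"jaw": -1}
    - {"tx": 0,"ty": 0,"tz": 0,"wx": 0,"wy": 0,"wz": -0.075,"jaw": -1}
    - {"tx": 0,"ty": 0,"tz": 0,"wx": 0,"wy": 0,"wz": -0.09,"jaw": -1}
    - {"tx": 0,"ty": 0,"tz": 0,"wx": 0,"wy": 0,"wz": -0.103,"jaw": -1}
    - {"tx": 0,"ty": 0,"tz": 0,"wx": 0,"wy": 0,"wz": -0.103,"jaw": -1}
    - {"tx": 0,"ty": 0,"tz": 0,"wx": 0,"wy": 0,"wz": -0.103,"jaw": -1}

```text
clock: 5.75
tcp_pos: [0.5093, 0.1987, 0.1163]
ee_rot: [0.001, -0.325, 0.946, 0.001]
wrist_force: [6.5, 4.5, -8.5]
finger_gap: 0.43
grasp_force: 60.9
```

Run:
```python
from h import *
o=get_obs();im=get_image("top");w=get_image("wrist")
print({k:np.round(o[k],4) for k in("clock","tcp_pos","wrist_force","ft_torque","joints","finger_gap","grasp_force")})
k=np.array([.509,.1985])
for n,i,C in(("top",im,cam("top")),("w",w,cam("wrist",o))):
  for c,s in blobs(i,"blue",5):
    p=plane(C,c,.108);v=p[:2]-k
    if .05<np.linalg.norm(v)<.1: print(n,c,np.linalg.norm(v),np.degrees(np.arctan2(v[1],v[0])))
cv2.imwrite("pics/w4.png",w[:,:,::-1])
```

```text
{'clock': np.float64(5.75), 'tcp_pos': array([0.5093, 0.1987, 0.1163]), 'wrist_force': array([ 6.5326,  4.5395, -8.4568]), 'ft_torque': array([ 0.6769, -1.108 ,  0.0101]), 'joints': array([ 2.3520e-01, -3.4800e-02,  1.8997e+00,  1.3000e-03,  1.2753e+00,
       -1.9980e+00]), 'finger_gap': np.float64(0.4301), 'grasp_force': np.float64(60.9064)}
top [231. 216.] 0.07406713157699855 -97.3758254561284
w [147.6 146.2] 0.07450504244335247 -97.2436517629943
```

View pics/w4.png

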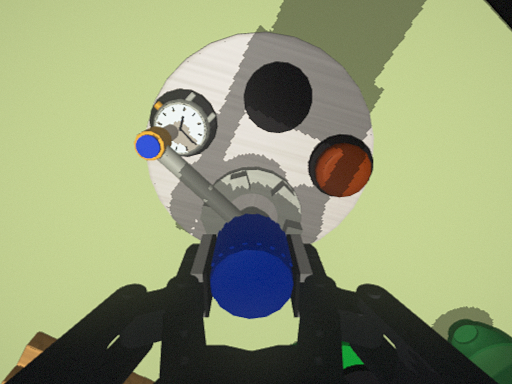

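The plunger (150,145) is over the watch (182,128) at -97.3°, allowing for parallax. I release the knob so it snaps down.

>>> move_arm:
  targets:
    - {"tx": 0,"ty": 0,"tz": 0,"wx": 0,"wy": 0,"wz": 0,"jaw": 1}
    - {"tx": 0,"ty": 0,"tz": 0,"wx": 0,"wy": 0,"wz": 0,"jaw": 1}
    - {"tx": 0,"ty": 0,"tz": 0,"wx": 0,"wy": 0,"wz": 0,"jaw": 1}
    - {"tx": 0,"ty": 0,"tz": 0,"wx": 0,"wy": 0,"wz": 0,"jaw": 1}
    - {"tx": 0,"ty": 0,"tz": 0,"wx": 0,"wy": 0,"wz": 0,"jaw": 1}
    - {"tx": 0,"ty": 0,"tz": 0,"wx": 0,"wy": 0,"wz": 0,"jaw": 1}
    - {"tx": 0,"ty": 0,"tz": -0.04,"wx": 0,"wy": 0,"wz": 0,"jaw": 1}
    - {"tx": 0,"ty": 0,"tz": -0.1,"wx": 0,"wy": 0,"wz": 0,"jaw": 1}
    - {"tx": 0,"ty": 0,"tz": -0.16,"wx": 0,"wy": 0,"wz": 0,"jaw": 1}
    - {"tx": 0,"ty": 0,"tz": -0.16,"wx": 0,"wy": 0,"wz": 0,"jaw": 1}

```text
clock: 7.1
tcp_pos: [0.5112, 0.1987, 0.2181]
ee_rot: [0.004, -0.325, 0.946, -0.0]
wrist_force: [1.2, -0.2, 0.0]
finger_gap: 0.997
grasp_force: 0.0
```

Run:
```python
from h import *
o=get_obs();im=get_image("top");w=get_image("wrist");s=get_image("side")
print({k:np.round(o[k],4) for k in("clock","tcp_pos","wrist_force","finger_gap")})
k=np.array([.509,.1985])
for n,i,C in(("top",im,cam("top")),("w",w,cam("wrist",o))):
  for c,st in blobs(i,"blue",5):
    p=plane(C,c,.095);v=p[:2]-k
    if np.linalg.norm(v)<.1: print(n,c,np.linalg.norm(v),np.degrees(np.arctan2(v[1],v[0])))
print([(c,st[4]) for c,st in blobs(s,"blue",5)])
a=cv2.resize(s[135:235,170:290],(460,384),interpolation=2)
cv2.imwrite("pics/f.png",cv2.resize(np.hstack([a,w]),None,fx=.8,fy=.8)[:,:,::-1])
```

```text
{'clock': np.float64(7.1), 'tcp_pos': array([0.5112, 0.1987, 0.2181]), 'wrist_force': array([ 1.2236, -0.1936,  0.0189]), 'finger_gap': np.float64(0.997)}
top [192.6 213.8] 0.020854163166505943 100.63030285885635
top [231.3 216.3] 0.07388018790150244 -96.88119154648201
w [190.9 118.2] 0.07415916212593543 -95.63172657372384
w [252.3 187.2] 0.01221112463511331 35.19521882010528
[(array([257.5, 123.5]), np.int32(89)), (array([224.1, 160.8]), np.int32(139)), (array([390.7, 345.9]), np.int32(49))]
```

View pics/f.png

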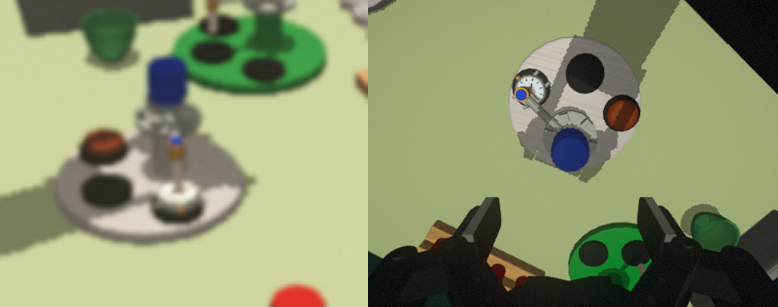

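The knob is fully down: its side-view centroid is (224.1,160.8), against 160.5 in rows at the start. The plunger stands over the undisturbed watch and the gripper is clear.

```bash
python3 -c "
from cell import *
print(job_done())"
```

```text
the job is handed in; nothing more can be done
None
```

The job is handed in: the blue knob was lifted, swung about 62° and let snap fully down with the white plunger above the watch, in about 7 s of the 29 s; the watch looks undisturbed in the last pictures, and the arm never went near the red press.

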